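# Find the latched key on the tube warmer and release it

## Robot

A 6-joint arm with a two-finger parallel gripper is mounted at the origin on a cart in front of the work surface, level with it; the furniture and walls round the work are solid. World frame = base frame: x ahead of the robot, y to its left, z up, the work surface at z = 0. Lengths are in m, angles in rad, forces in N, time in s.
With the tool pointing down it reaches from about 0.25 to 0.775 m from the base axis. Payload 4 kg.
Tool frame: the origin (TCP) lies between the finger pads; the fingertips stand 11 mm ahead of it and the grasp point (between the pads) lies 8 mm behind it; z points along the fingers, y is the direction in which the jaws open and shut (so a half turn about z gives the same grasp; the last joint's range is limited). The gripper opens to 94 mm and grips with 3 to 60 N. Pads are 16 mm wide; open, the fingers measure 119 mm over their backs; the gripper's body (75 mm by 177 mm) begins 78 mm behind the grasp point.
Start: joints at [-0.103, 0.087, 1.371, -0, 1.684, -0.103], TCP at [0.55, -0, 0.217] pointing down, gripper open.
Joint ranges: [-3.1, 3.1], [-0.76, 2.03], [0.27, 2.55], [-1.08, 4.22], [0.17, 2.65], [-2.57, 2.57]. Speed limits (rad/s): [2.79, 2.79, 3.14, 3.14, 3.14, 3.14].

## Interface

Orientations are given as [roll, pitch, yaw] about the fixed x, y, z axes, in that order (R = Rz(yaw) Ry(pitch) Rx(roll)).
In Python, from bench import get_obs, cams, ticket gives the robot as it stands. The module is installed in compiled form; this text tells all that it offers.
- The arm moves only by the shell command python3 -m crank 'ROWS'. ROWS is JSON, a list of rows, each an object of numbers: "tx", "ty", "tz": the shift along the tool's x, y, z in cm; "twist": the turn about the tool's z in degrees; "grip": the opening, from 0 (shut) to 1 (fully open). In form: [{"tx": .., "ty": .., "tz": .., "twist": .., "grip": ..}, ...]. A call has 1 to 12 rows; each row shifts and turns the commanded pose from where the row before left it, along the tool's axes as they then stand; what a row does not reach is not made up. A row lasts 1/8 s, in which the tool goes at most 62.5 mm and 10.7 degrees, less where a joint would pass 70% of its speed; a pose out of reach is approached as far as the arm can. A call is refused whole if a number of a shift passes 6.25 or a number of a turn 10.7, either way. A call with a gripper value outside its range is refused whole. The fingers move at their own pace and stop on an object; the grip force is fixed at half the most. Time passes only in rows, so rows that do not move let the fingers close. It gives the time, the measured TCP pose, the force and the opening at its end, in the units of the state.
- get_obs(): the state, without advancing time (a new reading comes with each control period).
- cams.snapshot(name): name is "scene" or "side" or "wrist"; returns a dict with "frame" (400x640x3 uint8, red, green, blue), "intrinsics" (3x3 intrinsics, pixels), "R" (3x3) and "t" (3): a world point X has camera coordinates R X + t; the wrist camera has in their place "hand_eye" (4x4, takes a point from camera to tool coordinates, whose origin is the TCP and whose axes are the flange's). Camera axes: x right, y down, z forward; pixel columns grow to the right and rows downward; lengths in m; the calibration is good to about 2 mm. A picture is of the moment at which its call begins: read the wrist's pose just before it. There is no depth.
- ticket.close_job(): hands the job in, once; it reports no verdict.
Trained networks look in a picture, given as the dict that the camera call returned (one of the last four; its "shot" number tells which), for a name from the list of things; names that differ only in an ending like _2 or _b are one class to them, and where a whole thing is asked for, a point or a joint stands for the part that bears it (a point fixed in the world has none). Each returns a list of dicts, best first, with "conf" (0 to 1); they miss things now and then, are a little off and sometimes report something else, mostly with a low value. They report only what shows in the picture. A call takes as long as a camera call.
- cams.outline_of(picture, query): "region" (400x640 bool, what is visible of it) and "centre" ([column, row] in pixels, amid what is visible of it).
The state is a dict: "time": time; "joint_positions": joint angles; "qvel": joint speeds; "joint_torque": joint torques, N m; "tool_pos": TCP position; "ee_rot": TCP orientation; "wrist_force": force on the tool from outside, world axes, zero at the start; "wrist_torque": the same for the moment, N m; "width": finger opening in m.
Only numpy, scipy, OpenCV 4.12 (cv2) and the standard library are available. Lean on these libraries where they do the work, as an engineer would, in place of code of your own. Each camera call takes 0.05 s, during which the arm holds its last target.

## Task

One of the four push-on/push-off channel keys on the white tube warmer has been left latched down a few millimetres, and its pilot lamp is dead, so it has to be found by feel. With the fingertips touch the four keys lightly, one after the other from the left-most to the right-most, without setting or releasing any of them; then press the latched key right down to its stop and let it spring up, so that all four keys stand up. Never push a key that is up more than about half-way down, and leave the tubes, the timer and the specimen cup where they are; nothing is picked up.

Things in the scene. Friction and masses are not known exactly. Their poses are not given: they have to be found in the camera images.
- warmer: White tube warmer, 172 deep (x) x 236 wide (y) mm, fixed. Origin under its centre, on the worktop; x away from the operator's side, y to the left along the key row, z up. Flat front deck 45 mm above the worktop with four identical light-grey keys in black frames. The aluminium well block behind (x 25 to 75 mm, 79 mm high) holds tubes that reach 139 mm above the worktop at x = +50 mm.
- row_left (a point): Left (+y) end of the key row, 92 mm left of its middle, 57 mm above the worktop. Keys that are up: face 12 mm above the deck; they yield from 1.2 N, sink about 1.8 mm per further newton, reach the stop after 8 mm at about 5.6 N, and spring back up if let go before the stop (at the stop they would latch).
- row_right (a point): Right (-y) end of the key row, same height. The latched key, a different one each time: face 8 mm above the deck, 4 mm lower than the others; it hardly yields below 3.4 N, then goes 4 mm further to its stop at about 5.6 N. It springs up after being let go only if it was pushed to within 1 mm of the stop (press to about 9 N to be sure); pushed less, it stays latched.
- slot_1 (a point): Fixed point over the centre of key 1 counted from the left (+y) end, at the height of the face of a key that is up, 57 mm above the worktop. It does not move with the key, so it does not tell which is latched. Key face 32 (x) x 28 (y) mm; keys 46 mm apart, pressed straight down. Axes as the warmer's.
- slot_2 (a point): Fixed point over the centre of key 2 counted from the left (+y) end, at the height of the face of a key that is up, 57 mm above the worktop. It does not move with the key, so it does not tell which is latched. Key face 32 (x) x 28 (y) mm; keys 46 mm apart, pressed straight down. Axes as the warmer's.
- slot_3 (a point): Fixed point over the centre of key 3 counted from the left (+y) end, at the height of the face of a key that is up, 57 mm above the worktop. It does not move with the key, so it does not tell which is latched. Key face 32 (x) x 28 (y) mm; keys 46 mm apart, pressed straight down. Axes as the warmer's.
- slot_4 (a point): Fixed point over the centre of key 4 counted from the left (+y) end, at the height of the face of a key that is up, 57 mm above the worktop. It does not move with the key, so it does not tell which is latched. Key face 32 (x) x 28 (y) mm; keys 46 mm apart, pressed straight down. Axes as the warmer's.
- sample_tube_4: Blue-capped sample tube, loose in the left-most well: 13 mm glass, 16 mm cap, 90 mm tall. Origin at its foot, z along the tube. Leave alone.
- sample_tube_6: Purple-capped sample tube, same size, loose in the second well from the left. Origin at its foot. Leave alone.
- sample_tube_8: Blue-capped sample tube, same size, loose in the right-most well. Origin at its foot. Leave alone.
- timer: Black kitchen timer, 45 x 75 x 63 mm, loose on the worktop to the right of the warmer. Origin at the centre of its underside. Leave alone.
- cup: White specimen cup with yellow lid, 54 mm across, 66 mm tall, loose on the worktop to the left of the warmer. Origin at the centre of its underside. Leave alone.

How it is judged:
On the way, in this order (a step that is already met when the one before it is completed fails the run):
1. the fingers have touched the left-most key (((y of key_a_cap_c0 in the frame of warmer between 0.057 and 0.081 m and contact force between key_a_cap_c0 and the fingers above 0.3 N) or (y of key_b_cap_c0 in the frame of warmer between 0.057 and 0.081 m and contact force between key_b_cap_c0 and the fingers above 0.3 N) or (y of key_c_cap_c0 in the frame of warmer between 0.057 and 0.081 m and contact force between key_c_cap_c0 and the fingers above 0.3 N) or (y of key_d_cap_c0 in the frame of warmer between 0.057 and 0.081 m and contact force between key_d_cap_c0 and the fingers above 0.3 N))), for 0.02 s.
2. the fingers have touched the second key from the left, after the one before it (((y of key_a_cap_c0 in the frame of warmer between 0.011 and 0.035 m and contact force between key_a_cap_c0 and the fingers above 0.3 N) or (y of key_b_cap_c0 in the frame of warmer between 0.011 and 0.035 m and contact force between key_b_cap_c0 and the fingers above 0.3 N) or (y of key_c_cap_c0 in the frame of warmer between 0.011 and 0.035 m and contact force between key_c_cap_c0 and the fingers above 0.3 N) or (y of key_d_cap_c0 in the frame of warmer between 0.011 and 0.035 m and contact force between key_d_cap_c0 and the fingers above 0.3 N))), for 0.02 s.
3. the fingers have touched the third key from the left, after the one before it (((y of key_a_cap_c0 in the frame of warmer between -0.035 and -0.011 m and contact force between key_a_cap_c0 and the fingers above 0.3 N) or (y of key_b_cap_c0 in the frame of warmer between -0.035 and -0.011 m and contact force between key_b_cap_c0 and the fingers above 0.3 N) or (y of key_c_cap_c0 in the frame of warmer between -0.035 and -0.011 m and contact force between key_c_cap_c0 and the fingers above 0.3 N) or (y of key_d_cap_c0 in the frame of warmer between -0.035 and -0.011 m and contact force between key_d_cap_c0 and the fingers above 0.3 N))), for 0.02 s.
4. the fingers have touched the right-most key, after the one before it (((y of key_a_cap_c0 in the frame of warmer between -0.081 and -0.057 m and contact force between key_a_cap_c0 and the fingers above 0.3 N) or (y of key_b_cap_c0 in the frame of warmer between -0.081 and -0.057 m and contact force between key_b_cap_c0 and the fingers above 0.3 N) or (y of key_c_cap_c0 in the frame of warmer between -0.081 and -0.057 m and contact force between key_c_cap_c0 and the fingers above 0.3 N) or (y of key_d_cap_c0 in the frame of warmer between -0.081 and -0.057 m and contact force between key_d_cap_c0 and the fingers above 0.3 N))), for 0.02 s.
5. the key that was latched has sprung up (not before all four were touched) (z of key_a_cap_c0 in the frame of warmer above 0.0458 m), for 0.2 s.
At the end, for the whole second after the job is handed in: All four keys stand up (each within 1.5 mm of its highest position) and the tubes, timer and specimen cup are within 15 mm of where they stood (z of each of key_a_cap_c0, key_b_cap_c0, key_c_cap_c0, key_d_cap_c0 in the frame of warmer above 0.0455 m and distance of each of sample_tube_4, sample_tube_6, sample_tube_8, timer, cup from where it was at the start of the episode below 0.015 m); the robot touches nothing.
It fails at once if a key that was up is pushed more than 5 mm of its 8 mm travel down (z of any of key_b_cap_c0, key_c_cap_c0, key_d_cap_c0 in the frame of warmer below 0.042 m).
It fails at once if a tube, the timer or the specimen cup is moved more than 15 mm, lifted or carried (distance of any of sample_tube_4, sample_tube_6, sample_tube_8, timer, cup from where it was at the start of the episode above 0.015 m).
It also fails if it takes over 54 s, if anything falls off the work surface, if the arm or the gripper's body presses on something with over 40 N, if the wrist force passes 120 N, or if a joint passes its speed limit or range.

## Working session

There is one attempt and no reset: what is moved stays moved. The work goes in short steps, Python scripts to look and compute and a shell command to move; the robot and the scene stay as the last step left them, time stands still between calls to the robot, and variables do not carry over. Pictures are saved under pics/ and viewed, and the job is handed in when it is done.

```bash
mkdir -p pics
python3 - <<'E'
from bench import get_obs,cams
import cv2,numpy as np,pickle
o=get_obs();print(o)
for n in("scene","side","wrist"):
    p=cams.snapshot(n);cv2.imwrite(f"pics/{n}0.png",p["frame"][:,:,::-1])
    print(n,{k:(v.tolist() if hasattr(v,'tolist') else v) for k,v in p.items() if k!="frame"})
    for q in("warmer","slot_1","row_left","row_right"):
        try:
            for d in cams.outline_of(p,q): 
                ys,xs=np.nonzero(d["region"]);print(q,d["conf"],d["centre"],xs.min(),xs.max(),ys.min(),ys.max(),len(xs))
        except Exception as e: print(q,e)
E
```

```text
{'time': 0.0, 'joint_positions': array([-1.03105058e-01,  8.79311839e-02,  1.37225242e+00, -6.42948677e-07,
        1.68357072e+00, -1.03069067e-01]), 'qvel': array([ 0.00075564, -0.00197688,  0.00041187, -0.00054351, -0.00033046,
        0.00010783]), 'joint_torque': array([ 1.28542815e-03, -3.40182602e+01, -3.02423716e+01,  7.18220207e-02,
        3.29729996e-02, -1.13141955e-04]), 'tool_pos': array([5.49480445e-01, 4.61400866e-05, 2.15318089e-01]), 'ee_rot': array([-3.13944239e+00, -2.21770692e-04,  1.57076003e+00]), 'wrist_force': array([ 0.06758021,  0.13423853, -0.39922461]), 'wrist_torque': array([-0.03031341, -0.02222565,  0.02654814]), 'width': 0.09384405110384605}
scene {'intrinsics': [[390.16905340634935, 0.0, 315.9993181295136], [0.0, 390.16905340634935, 193.44248449023266], [0.0, 0.0, 1.0]], 'R': [[-0.7008570272953388, -0.7130090073882899, 0.020434839708361956], [-0.3654854122613006, 0.33435967303433844, -0.8686909821522018], [0.6125519085881032, -0.6162968152047648, -0.49493271750161766]], 't': [0.5788946797571644, 0.19872226810041202, 0.7512202018505463], 'shot': 1}
wa
[... 780 characters left out ...]
390 178 291 8180
row_right 0.57 [315.3, 233.7] 245 390 178 290 8165
wrist {'intrinsics': [[275.52331919585845, 0.0, 318.37842033999874], [0.0, 275.52331919585845, 202.81297456736905], [0.0, 0.0, 1.0]], 'hand_eye': [[1.444310050705297e-05, -0.971328668072462, -0.23774065359541013, 0.06974349505300978], [0.9999996202014946, -0.00019314507510527593, 0.0008498775472883718, 0.0003141578954343194], [-0.0008714288624265888, -0.23774057557673212, 0.9713282963736722, -0.16855099597549444], [0.0, 0.0, 0.0, 1.0]], 'shot': 3}
warmer 0.66 [332.2, 21.2] 242 402 0 51 5844
slot_1 0.83 [333.0, 22.6] 242 401 0 51 5843
row_left 0.76 [335.8, 15.5] 242 402 0 51 5858
row_right 0.88 [336.0, 18.9] 242 402 0 51 5761
```

View images.

View pics/scene0.png

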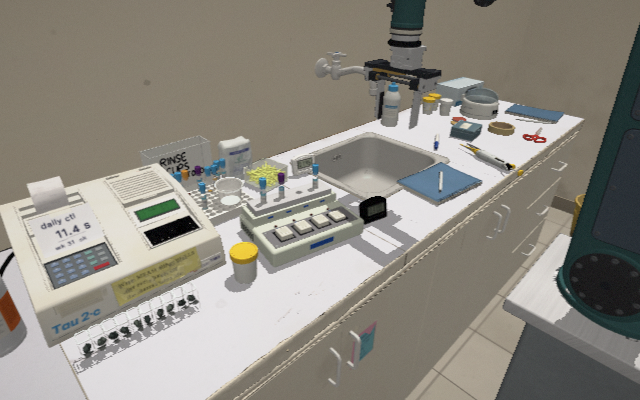

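View pics/side0.png

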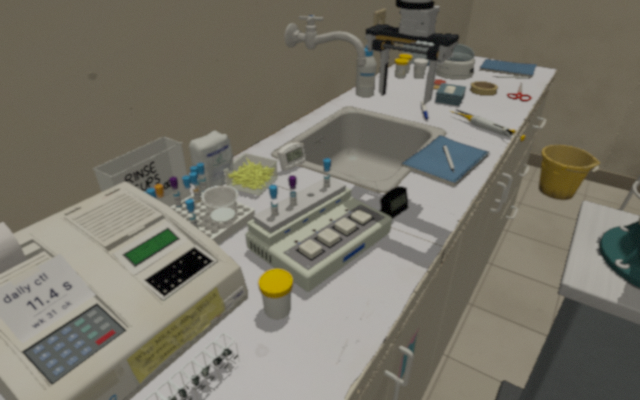

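View pics/wrist0.png

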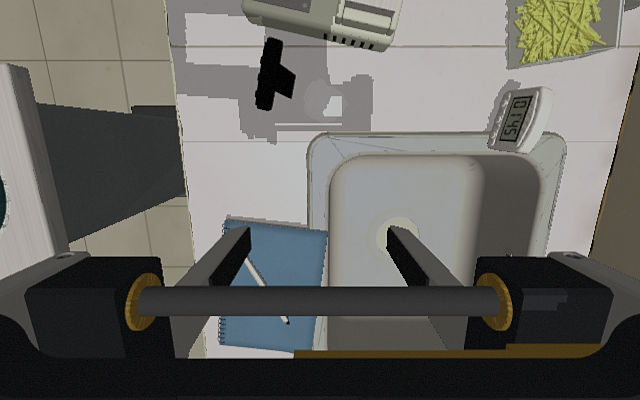

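```bash
cat > h.py <<'E'
import numpy as np,cv2
from scipy.spatial.transform import Rotation as Rr
def ray(p,uv,z,pose=None):
    K=p["intrinsics"];d=np.linalg.inv(K)@[uv[0],uv[1],1]
    if "R" in p:
        R=np.array(p["R"]);o=-R.T@np.array(p["t"]);w=R.T@d
    else:
        T=np.array(p["hand_eye"]);Rt=Rr.from_euler('xyz',pose["ee_rot"]).as_matrix()
        w=Rt@T[:3,:3]@d;o=Rt@T[:3,3]+pose["tool_pos"]
    return o+w*(z-o[2])/w[2]
E
python3 - <<'E'
from h import *
from bench import cams
for n,uv in(("scene",[[282,233],[337,215]]),("side",[[310,248],[361,216]])):
    p=cams.snapshot(n)
    for a in uv: print(n,ray(p,a,.056))
    f=p["frame"][170:300,230:410];cv2.imwrite(f"pics/{n}z.png",cv2.resize(f,None,fx=4,fy=4,interpolation=cv2.INTER_CUBIC)[:,:,::-1])
E
```

```text
scene [0.53699685 0.38526903 0.056     ]
scene [0.50605702 0.24967488 0.056     ]
side [0.53953223 0.38023207 0.056     ]
side [0.51049189 0.24821185 0.056     ]
```

View pics/scenez.png

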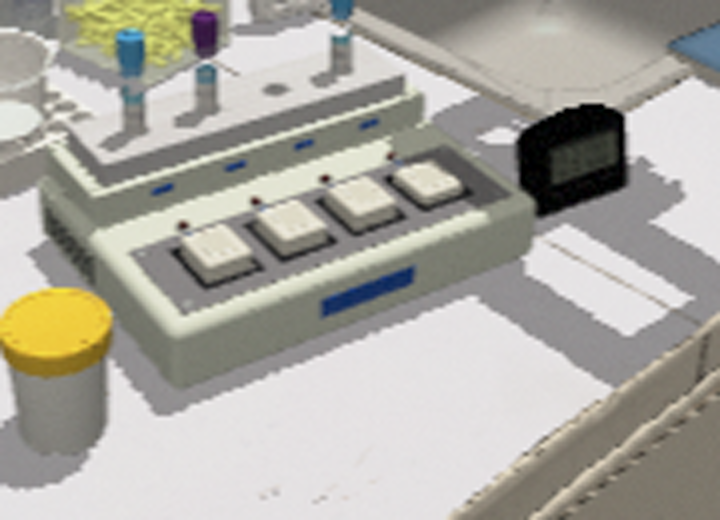

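View pics/sidez.png

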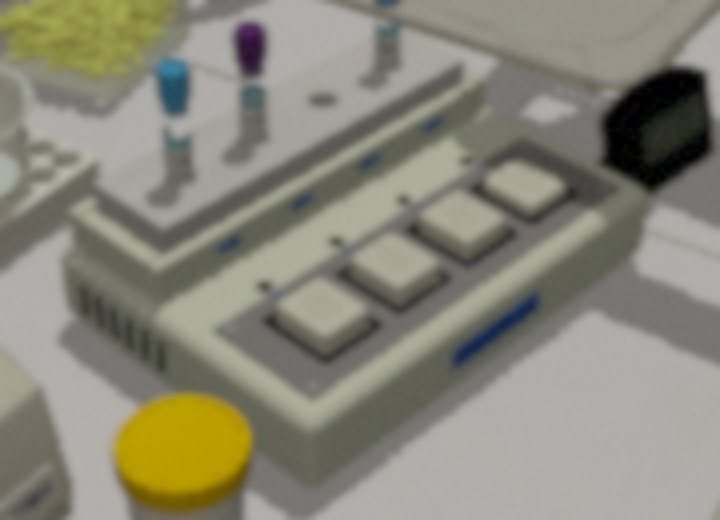

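```bash
python3 -m crank '[{"tx":5.3,"ty":-0.4,"grip":0},{"tx":5.3,"ty":-0.4},{"tx":5.3,"ty":-0.4},{"tx":5.3,"ty":-0.4},{"tx":5.3,"ty":-0.4},{"tx":5.2,"ty":-0.4},{"twist":-9.8},{"twist":-9.8},{"twist":-9.8},{"twist":-9.8},{"twist":-9.8},{"twist":-9.8}]'; python3 -m crank '[{"twist":-9.8},{"twist":-9.8},{},{}]'
python3 - <<'E'
from h import *
from bench import cams,get_obs
o=get_obs();p=cams.snapshot("wrist")
print(o)
cv2.imwrite("pics/w1.png",p["frame"][:,:,::-1])
E
```

```text
{'time': 0.85, 'joint_positions': array([-1.03118924e-01,  8.71564734e-02,  1.37068251e+00, -3.53570542e-05,
        1.68361758e+00, -1.03095805e-01]), 'qvel': array([-2.94889096e-04,  4.08154064e-04, -2.91038631e-04, -9.88981792e-04,
       -5.18184778e-04,  4.10429329e-05]), 'joint_torque': array([ 6.33921863e-04, -3.40021205e+01, -3.02591300e+01,  7.16431509e-02,
        2.35414045e-02, -1.72521607e-05]), 'tool_pos': array([ 5.50014174e-01, -2.84902163e-05,  2.16538573e-01]), 'ee_rot': array([3.14146091e+00, 4.89502371e-05, 1.57076922e+00]), 'wrist_force': array([-0.01079855,  0.97940693, -0.16252038]), 'wrist_torque': array([-0.00681546,  0.02835596,  0.0228614 ]), 'width': 0.09391674315181005}invalid input at $[0]: expected keys tx, ty, tz, twist, grip
invalid input at $[0]: expected keys tx, ty, tz, twist, grip
```

View pics/w1.png

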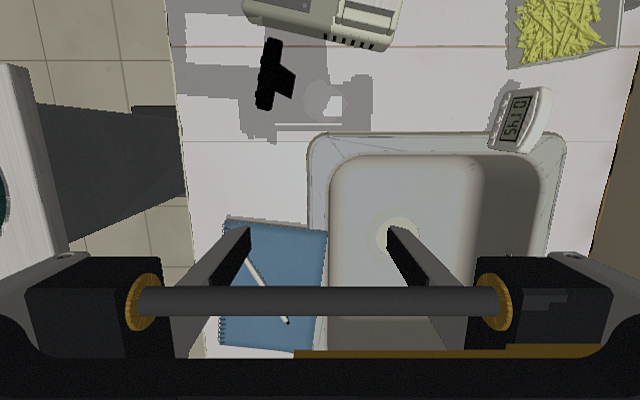

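The call was refused: every row needs all five keys. Nothing moved, so I'll send it again with complete rows.

```bash
python3 -m crank '[{"tx":5.3,"ty":-0.4,"tz":0,"twist":0,"grip":0},{"tx":5.3,"ty":-0.4,"tz":0,"twist":0,"grip":0},{"tx":5.3,"ty":-0.4,"tz":0,"twist":0,"grip":0},{"tx":5.3,"ty":-0.4,"tz":0,"twist":0,"grip":0},{"tx":5.3,"ty":-0.4,"tz":0,"twist":0,"grip":0},{"tx":5.2,"ty":-0.4,"tz":0,"twist":0,"grip":0},{"tx":0,"ty":0,"tz":0,"twist":-9.8,"grip":0},{"tx":0,"ty":0,"tz":0,"twist":-9.8,"grip":0},{"tx":0,"ty":0,"tz":0,"twist":-9.8,"grip":0},{"tx":0,"ty":0,"tz":0,"twist":-9.8,"grip":0},{"tx":0,"ty":0,"tz":0,"twist":-9.8,"grip":0},{"tx":0,"ty":0,"tz":0,"twist":-9.8,"grip":0}]' && python3 -m crank '[{"tx":0,"ty":0,"tz":0,"twist":-9.8,"grip":0},{"tx":0,"ty":0,"tz":0,"twist":-9.8,"grip":0},{"tx":0,"ty":0,"tz":0,"twist":0,"grip":0},{"tx":0,"ty":0,"tz":0,"twist":0,"grip":0}]'
python3 - <<'E'
from h import *
from bench import cams,get_obs
o=get_obs();p=cams.snapshot("wrist")
print(o)
cv2.imwrite("pics/w2.png",p["frame"][:,:,::-1])
for d in cams.outline_of(p,"slot_1"): 
   ys,xs=np.nonzero(d["region"]);print(d["conf"],d["centre"],xs.min(),xs.max(),ys.min(),ys.max(),len(xs))
E
```

```text
time: 2.4
tool_pos: [0.526, 0.317, 0.2165]
ee_rot: [-3.142, 0.0, 2.603]
wrist_force: [0.1, 0.9, -0.5]
width: 0.0002
time: 2.9
tool_pos: [0.526, 0.317, 0.2165]
ee_rot: [-3.142, 0.0, 2.937]
wrist_force: [0.4, 0.9, -0.0]
width: 0.0005
{'time': 2.9, 'joint_positions': array([ 4.50057541e-01,  2.30975808e-01,  1.20689052e+00, -4.68938776e-05,
        1.70367308e+00, -9.15852303e-01]), 'qvel': array([ 0.00088183,  0.00029914,  0.00140066,  0.0020152 , -0.00071079,
       -0.00979856]), 'joint_torque': array([-1.31561239e-03, -4.00904953e+01, -3.02579570e+01,  3.22485028e-02,
        6.92670071e-02,  5.79057363e-03]), 'tool_pos': array([0.52603249, 0.31698187, 0.21647243]), 'ee_rot': array([-3.14158822e+00,  7.05325946e-05,  2.93669996e+00]), 'wrist_force': array([ 0.42956423,  0.90836058, -0.01980361]), 'wrist_torque': array([ 0.08988558, -0.01716088, -0.08037087]), 'width': 0.0004902488735579923}
0.91 [308.7, 213.2] 218 406 158 278 12796
```

View pics/w2.png

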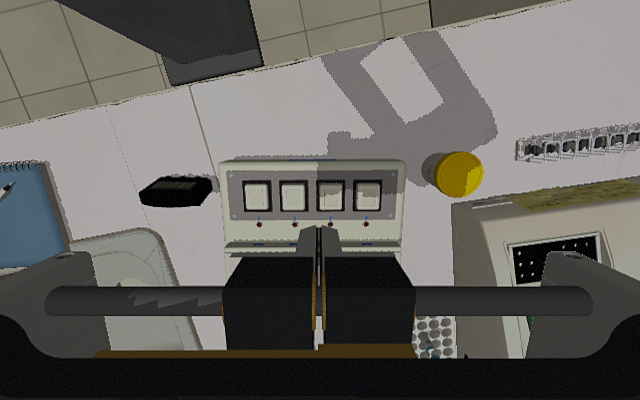

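Run:
```python
from h import *
from bench import cams,get_obs
o=get_obs();p=cams.snapshot("wrist")
f=p["frame"]
cv2.imwrite("pics/w2z.png",cv2.resize(f[165:235,225:405],None,fx=4.4,fy=4.4,interpolation=cv2.INTER_CUBIC)[:,:,::-1])
hsv=cv2.cvtColor(f,cv2.COLOR_RGB2HSV);g=cv2.cvtColor(f,cv2.COLOR_RGB2GRAY)
# black frames: bright blobs enclosed
from scipy import ndimage as nd
for thr in(120,140):
  l,n=nd.label((g>thr)[160:240,220:405]);
  for i,s in enumerate(nd.find_objects(l)):
    a=(l==i+1).sum()
    if 300<a<1300:
        y0,y1,x0,x1=s[0].start+160,s[0].stop+160,s[1].start+220,s[1].stop+220
        c=((x0+x1-1)/2,(y0+y1-1)/2);print(thr,a,x0,x1,y0,y1,ray(p,c,.057,o).round(4))
```

```text
120 518 245 268 185 209 [0.5149 0.2429 0.057 ]
120 541 282 305 185 210 [0.5247 0.2869 0.057 ]
120 416 320 342 186 210 [0.5346 0.3316 0.057 ]
120 377 357 380 186 209 [0.5432 0.3765 0.057 ]
140 502 245 268 185 209 [0.5149 0.2429 0.057 ]
140 513 282 304 185 210 [0.5246 0.2863 0.057 ]
140 304 320 342 191 209 [0.537  0.3311 0.057 ]
```

View pics/w2z.png

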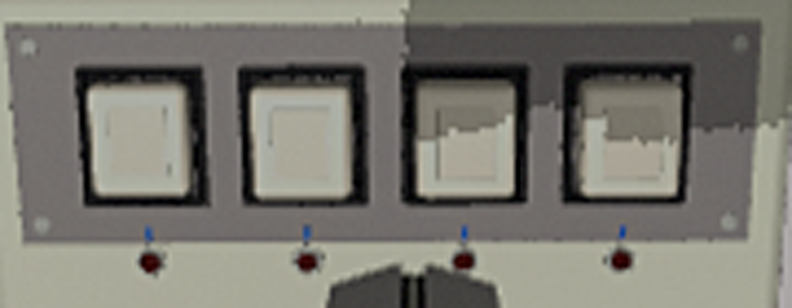

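```bash
python3 -m crank '[{"tx":-0.5,"ty":3.1,"tz":0,"twist":0,"grip":0},{"tx":0,"ty":3.1,"tz":0,"twist":0,"grip":0},{"tx":0,"ty":0,"tz":3.0,"twist":0,"grip":0},{"tx":0,"ty":0,"tz":3.0,"twist":0,"grip":0},{"tx":0,"ty":0,"tz":3.0,"twist":0,"grip":0},{"tx":0,"ty":0,"tz":2.5,"twist":0,"grip":0},{"tx":0,"ty":0,"tz":2.0,"twist":0,"grip":0},{"tx":0,"ty":0,"tz":0.6,"twist":0,"grip":0},{"tx":0,"ty":0,"tz":0,"twist":0,"grip":0},{"tx":0,"ty":0,"tz":0,"twist":0,"grip":0}]'
python3 - <<'E'
from h import *
from bench import cams,get_obs
o=get_obs();print(o["wrist_force"],o["tool_pos"])
p=cams.snapshot("side");cv2.imwrite("pics/s3.png",cv2.resize(p["frame"][130:310,220:430],None,fx=3.3,fy=3.3)[:,:,::-1])
p=cams.snapshot("wrist");cv2.imwrite("pics/w3.png",p["frame"][:,:,::-1])
E
```

```text
time: 4.3
tool_pos: [0.5442, 0.3772, 0.0771]
ee_rot: [3.14, 0.002, 2.939]
wrist_force: [-0.1, 0.5, -0.4]
width: 0.0004
[-0.10953798  0.51157551 -0.35746538] [0.54417904 0.37719676 0.0770762 ]
```

View pics/s3.png

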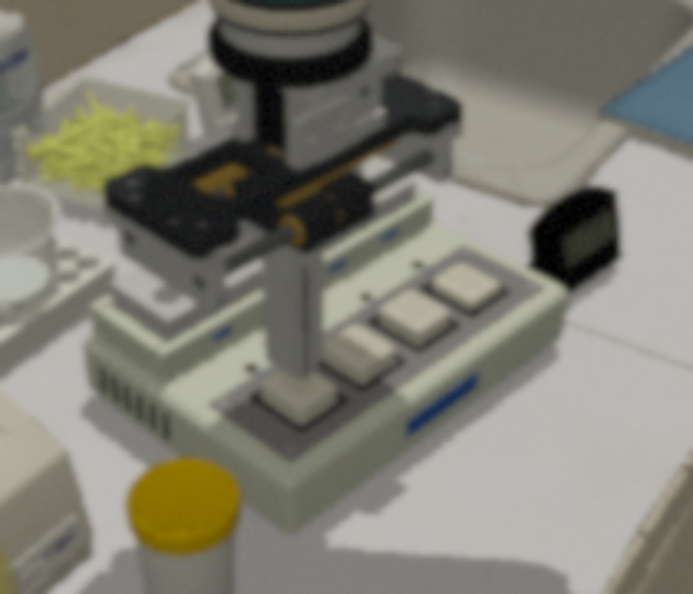

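View pics/w3.png

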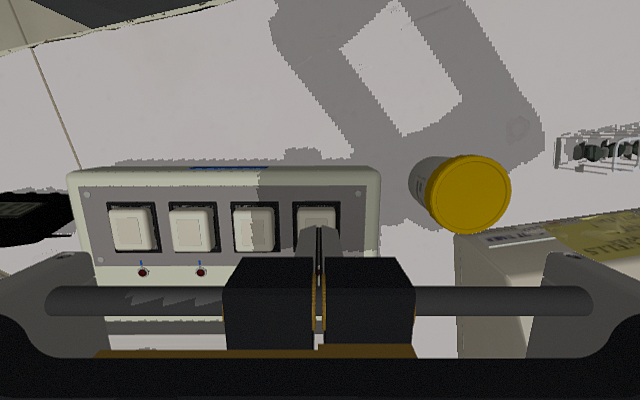

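```bash
S='x'; python3 -m crank '[{"tx":0,"ty":0,"tz":0.5,"twist":0,"grip":0},{"tx":0,"ty":0,"tz":0,"twist":0,"grip":0},{"tx":0,"ty":0,"tz":0,"twist":0,"grip":0}]'
python3 -m crank '[{"tx":0,"ty":0,"tz":0.1,"twist":0,"grip":0},{"tx":0,"ty":0,"tz":0,"twist":0,"grip":0}]'
python3 -m crank '[{"tx":0,"ty":0,"tz":0.1,"twist":0,"grip":0},{"tx":0,"ty":0,"tz":0,"twist":0,"grip":0}]'
```

```text
time: 4.78
tool_pos: [0.5433, 0.3767, 0.0704]
ee_rot: [-3.141, -0.0, 2.939]
wrist_force: [0.7, -0.2, -0.1]
width: 0.0008
time: 5.03
tool_pos: [0.5434, 0.3767, 0.0694]
ee_rot: [-3.142, -0.0, 2.939]
wrist_force: [0.6, -0.4, -0.0]
width: 0.0004
time: 5.28
tool_pos: [0.5434, 0.3767, 0.0684]
ee_rot: [-3.142, 0.0, 2.939]
wrist_force: [0.2, -0.2, 0.5]
width: 0.0004
```

```bash
python3 -m crank '[{"tx":0,"ty":0,"tz":0.1,"twist":0,"grip":0},{"tx":0,"ty":0,"tz":0,"twist":0,"grip":0},{"tx":0,"ty":0,"tz":0,"twist":0,"grip":0}]'
python3 -m crank '[{"tx":0,"ty":0,"tz":0.1,"twist":0,"grip":0},{"tx":0,"ty":0,"tz":0,"twist":0,"grip":0},{"tx":0,"ty":0,"tz":0,"twist":0,"grip":0}]'
```

```text
time: 5.65
tool_pos: [0.5434, 0.3768, 0.0678]
ee_rot: [3.141, 0.0, 2.939]
wrist_force: [-0.7, 0.4, 1.5]
width: 0.0005
time: 6.02
tool_pos: [0.5434, 0.3767, 0.0666]
ee_rot: [3.141, 0.0, 2.939]
wrist_force: [-0.9, -0.5, 1.7]
width: 0.0004
```

Key 1 is up: contact at TCP z≈0.068, yielding at about 1.7 N. Next is key 2.

```bash
python3 -m crank '[{"tx":0,"ty":0,"tz":-1.5,"twist":0,"grip":0},{"tx":0,"ty":-2.3,"tz":0,"twist":0,"grip":0},{"tx":0,"ty":-2.3,"tz":0,"twist":0,"grip":0},{"tx":0,"ty":0,"tz":0.6,"twist":0,"grip":0},{"tx":0,"ty":0,"tz":0.6,"twist":0,"grip":0},{"tx":0,"ty":0,"tz":0.1,"twist":0,"grip":0},{"tx":0,"ty":0,"tz":0,"twist":0,"grip":0},{"tx":0,"ty":0,"tz":0,"twist":0,"grip":0}]'
python3 -m crank '[{"tx":0,"ty":0,"tz":0.1,"twist":0,"grip":0},{"tx":0,"ty":0,"tz":0,"twist":0,"grip":0},{"tx":0,"ty":0,"tz":0,"twist":0,"grip":0}]'
python3 -m crank '[{"tx":0,"ty":0,"tz":0.1,"twist":0,"grip":0},{"tx":0,"ty":0,"tz":0,"twist":0,"grip":0},{"tx":0,"ty":0,"tz":0,"twist":0,"grip":0}]'
```

```text
time: 7.02
tool_pos: [0.5342, 0.3321, 0.0684]
ee_rot: [3.141, 0.0, 2.94]
wrist_force: [-0.4, 0.7, -0.3]
width: 0.0006
time: 7.4
tool_pos: [0.5342, 0.332, 0.0678]
ee_rot: [3.141, 0.0, 2.939]
wrist_force: [0.0, 1.8, 1.7]
width: 0.0005
time: 7.78
tool_pos: [0.5342, 0.3319, 0.0667]
ee_rot: [3.141, 0.0, 2.939]
wrist_force: [-1.1, 1.2, 2.3]
width: 0.0002
```

Key 2 is up as well, with the same contact height and 2.3 N. On to key 3.

```bash
python3 -m crank '[{"tx":0,"ty":0,"tz":-1.5,"twist":0,"grip":0},{"tx":0,"ty":-2.3,"tz":0,"twist":0,"grip":0},{"tx":0,"ty":-2.3,"tz":0,"twist":0,"grip":0},{"tx":0,"ty":0,"tz":0.6,"twist":0,"grip":0},{"tx":0,"ty":0,"tz":0.6,"twist":0,"grip":0},{"tx":0,"ty":0,"tz":0.1,"twist":0,"grip":0},{"tx":0,"ty":0,"tz":0,"twist":0,"grip":0},{"tx":0,"ty":0,"tz":0,"twist":0,"grip":0}]'
python3 -m crank '[{"tx":0,"ty":0,"tz":0.1,"twist":0,"grip":0},{"tx":0,"ty":0,"tz":0,"twist":0,"grip":0},{"tx":0,"ty":0,"tz":0,"twist":0,"grip":0}]'
python3 -m crank '[{"tx":0,"ty":0,"tz":0.1,"twist":0,"grip":0},{"tx":0,"ty":0,"tz":0,"twist":0,"grip":0},{"tx":0,"ty":0,"tz":0,"twist":0,"grip":0}]'
```

```text
time: 8.78
tool_pos: [0.5249, 0.2871, 0.0684]
ee_rot: [3.141, 0.0, 2.94]
wrist_force: [-0.2, 0.8, 0.2]
width: 0.0002
time: 9.15
tool_pos: [0.525, 0.287, 0.0679]
ee_rot: [3.141, 0.0, 2.939]
wrist_force: [-0.1, 1.6, 1.3]
width: 0.0003
time: 9.52
tool_pos: [0.525, 0.2868, 0.0667]
ee_rot: [3.141, 0.0, 2.939]
wrist_force: [0.3, 1.3, 1.3]
width: 0.0004
```

Key 3 is up too: same contact height and the force stays on. On to key 4.

```bash
python3 -m crank '[{"tx":0,"ty":0,"tz":-1.5,"twist":0,"grip":0},{"tx":0,"ty":-2.3,"tz":0,"twist":0,"grip":0},{"tx":0,"ty":-2.3,"tz":0,"twist":0,"grip":0},{"tx":0,"ty":0,"tz":0.6,"twist":0,"grip":0},{"tx":0,"ty":0,"tz":0.6,"twist":0,"grip":0},{"tx":0,"ty":0,"tz":0.1,"twist":0,"grip":0},{"tx":0,"ty":0,"tz":0,"twist":0,"grip":0},{"tx":0,"ty":0,"tz":0,"twist":0,"grip":0}]'
python3 -m crank '[{"tx":0,"ty":0,"tz":0.1,"twist":0,"grip":0},{"tx":0,"ty":0,"tz":0,"twist":0,"grip":0},{"tx":0,"ty":0,"tz":0,"twist":0,"grip":0}]'
python3 -m crank '[{"tx":0,"ty":0,"tz":0.1,"twist":0,"grip":0},{"tx":0,"ty":0,"tz":0,"twist":0,"grip":0},{"tx":0,"ty":0,"tz":0,"twist":0,"grip":0}]'
```

```text
time: 10.52
tool_pos: [0.5158, 0.2419, 0.0686]
ee_rot: [3.141, 0.0, 2.94]
wrist_force: [0.6, 0.6, 0.2]
width: 0.0008
time: 10.9
tool_pos: [0.5157, 0.2416, 0.0676]
ee_rot: [3.142, 0.0, 2.939]
wrist_force: [-0.1, 0.3, -0.2]
width: 0.0003
time: 11.28
tool_pos: [0.5156, 0.2415, 0.0665]
ee_rot: [-3.142, 0.0, 2.939]
wrist_force: [0.2, 0.1, -0.7]
width: 0.0003
```

No force at the "up" height, so key 4 is the low one. I'll keep going down in small steps.

```bash
python3 -m crank '[{"tx":0,"ty":0,"tz":0.1,"twist":0,"grip":0},{"tx":0,"ty":0,"tz":0,"twist":0,"grip":0},{"tx":0,"ty":0,"tz":0,"twist":0,"grip":0}]'
python3 -m crank '[{"tx":0,"ty":0,"tz":0.1,"twist":0,"grip":0},{"tx":0,"ty":0,"tz":0,"twist":0,"grip":0},{"tx":0,"ty":0,"tz":0,"twist":0,"grip":0}]'
python3 -m crank '[{"tx":0,"ty":0,"tz":0.1,"twist":0,"grip":0},{"tx":0,"ty":0,"tz":0,"twist":0,"grip":0},{"tx":0,"ty":0,"tz":0,"twist":0,"grip":0}]'
```

```text
time: 11.65
tool_pos: [0.5157, 0.2415, 0.0655]
ee_rot: [3.142, 0.0, 2.939]
wrist_force: [0.1, 0.8, 0.8]
width: 0.0005
time: 12.02
tool_pos: [0.5157, 0.2416, 0.0645]
ee_rot: [3.142, 0.0, 2.939]
wrist_force: [0.4, -0.7, 0.1]
width: 0.0006
time: 12.4
tool_pos: [0.5157, 0.2415, 0.0639]
ee_rot: [3.141, 0.0, 2.939]
wrist_force: [-1.9, -0.4, 3.6]
width: 0.0006
```

Key 4 is latched: contact at 0.064 and stiff. Now I'll press it to the stop.

```bash
python3 -m crank '[{"tx":0,"ty":0,"tz":0.2,"twist":0,"grip":0},{"tx":0,"ty":0,"tz":0.15,"twist":0,"grip":0},{"tx":0,"ty":0,"tz":0,"twist":0,"grip":0}]'
python3 -m crank '[{"tx":0,"ty":0,"tz":0.1,"twist":0,"grip":0},{"tx":0,"ty":0,"tz":0,"twist":0,"grip":0},{"tx":0,"ty":0,"tz":0,"twist":0,"grip":0}]'
```

```text
time: 12.78
tool_pos: [0.5157, 0.2416, 0.0604]
ee_rot: [3.141, 0.0, 2.939]
wrist_force: [-2.7, -1.1, 5.9]
width: 0.0005
time: 13.15
tool_pos: [0.5157, 0.2415, 0.0602]
ee_rot: [3.141, 0.001, 2.939]
wrist_force: [-3.4, -1.6, 9.1]
width: 0.0005
```

```bash
python3 -m crank '[{"tx":0,"ty":0,"tz":0.05,"twist":0,"grip":0},{"tx":0,"ty":0,"tz":0,"twist":0,"grip":0}]'
python3 -m crank '[{"tx":0,"ty":0,"tz":-1,"twist":0,"grip":0},{"tx":0,"ty":0,"tz":-2,"twist":0,"grip":0},{"tx":0,"ty":0,"tz":-4,"twist":0,"grip":0},{"tx":0,"ty":0,"tz":-4,"twist":0,"grip":0},{"tx":0,"ty":0,"tz":-4,"twist":0,"grip":0},{"tx":0,"ty":0,"tz":0,"twist":0,"grip":0},{"tx":0,"ty":0,"tz":0,"twist":0,"grip":0}]'
python3 - <<'E'
from h import *
from bench import cams,get_obs
o=get_obs();print(o["wrist_force"],o["tool_pos"])
a=cams.snapshot("scene")["frame"][170:300,230:410];b=cams.snapshot("side")["frame"][170:300,230:410]
cv2.imwrite("pics/end.png",cv2.resize(np.vstack([a,b])[:,:],None,fx=2.3,fy=2.3,interpolation=cv2.INTER_CUBIC)[:,:,::-1])
cv2.imwrite("pics/endz.png",cv2.resize(a[30:80,30:125],None,fx=8,fy=8,interpolation=cv2.INTER_CUBIC)[:,:,::-1])
E
```

```text
time: 13.4
tool_pos: [0.5157, 0.2415, 0.0602]
ee_rot: [3.141, 0.001, 2.939]
wrist_force: [-4.0, -1.3, 9.9]
width: 0.0005
time: 14.28
tool_pos: [0.5152, 0.2414, 0.2068]
ee_rot: [-3.141, -0.002, 2.939]
wrist_force: [-1.2, -0.2, -0.4]
width: 0.0006
[-1.15540397 -0.15466809 -0.38410958] [0.51523311 0.2414038  0.20684187]
```

View pics/end.png

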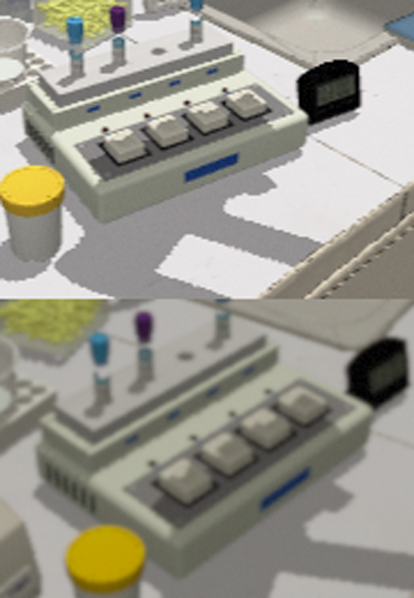

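View pics/endz.png

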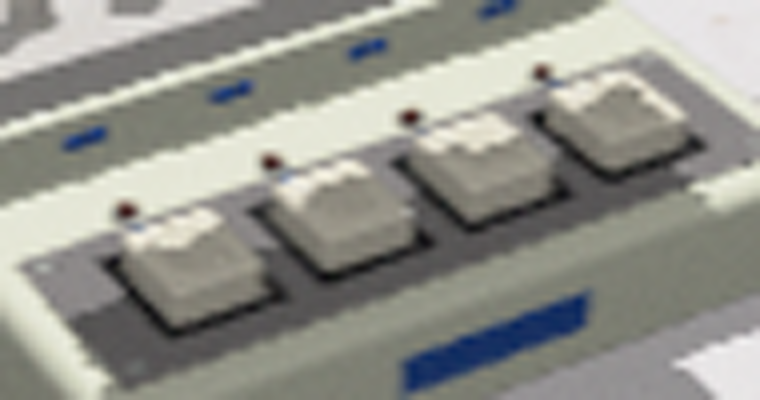

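In the pictures all four caps stand equally tall, and key 4 at (620,120) in the zoom now shows a full front face. The tubes, cup and timer haven't moved. I'll confirm key 4 with one light touch at the "up" height.

```bash
python3 -m crank '[{"tx":0,"ty":0,"tz":3,"twist":0,"grip":0},{"tx":0,"ty":0,"tz":4,"twist":0,"grip":0},{"tx":0,"ty":0,"tz":4,"twist":0,"grip":0},{"tx":0,"ty":0,"tz":2,"twist":0,"grip":0},{"tx":0,"ty":0,"tz":0.9,"twist":0,"grip":0},{"tx":0,"ty":0,"tz":0.2,"twist":0,"grip":0},{"tx":0,"ty":0,"tz":0.05,"twist":0,"grip":0},{"tx":0,"ty":0,"tz":0,"twist":0,"grip":0},{"tx":0,"ty":0,"tz":0,"twist":0,"grip":0}]'
python3 -m crank '[{"tx":0,"ty":0,"tz":-1,"twist":0,"grip":0},{"tx":0,"ty":0,"tz":-3,"twist":0,"grip":0},{"tx":0,"ty":0,"tz":-4,"twist":0,"grip":0},{"tx":0,"ty":0,"tz":-4,"twist":0,"grip":0},{"tx":0,"ty":0,"tz":0,"twist":0,"grip":0},{"tx":0,"ty":0,"tz":0,"twist":0,"grip":0}]'
```

```text
time: 15.5
tool_pos: [0.5164, 0.2418, 0.068]
ee_rot: [3.14, 0.002, 2.939]
wrist_force: [0.8, -0.0, 2.7]
width: 0.0005
time: 16.25
tool_pos: [0.5154, 0.2414, 0.1864]
ee_rot: [-3.141, -0.0, 2.939]
wrist_force: [0.3, 0.7, -1.5]
width: 0.0004
```

Key 4 now meets the fingers at 0.068 (2.7 N), so it is up. Handing in.

```bash
python3 -c "
from bench import ticket
print(ticket.close_job())"
```

```text
the job is handed in; nothing more can be done
None
```

The right-most key (key 4) was the latched one. I released it, and my last checks showed all four keys standing up. I handed the job in at about 16 s; it reports no verdict.

- **Touching the keys:** I touched all four lightly, from left to right, with the gripper closed. Keys 1–3 met the fingers at TCP z ≈ 0.068 m with 1.3–2.3 N, about 1.5 mm of travel. Key 4 gave nothing there, and was found 4 mm lower at about 3.6 N.
- **Releasing key 4:** I pressed it to its stop (TCP z 0.060 m, 9–10 N) and let it go.
- **Last checks:**
  - The scene and side pictures showed all four caps level, with the tubes, timer and cup where they had been by eye; I didn't measure their positions.
  - One more light touch met key 4 at 0.068 m with 2.7 N, the height of a key that is up. I took no picture after that touch.
- **Oddities:** The first move call was refused, with nothing moved, because every row must carry all five values. The wrist force readings are noisy, by about 0.5–1.5 N, so I judged each key mainly by its contact height.

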